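# Tip only the walnuts out of the two-section dish

### The arm

A 6-joint arm with a two-finger parallel gripper is mounted at the origin on a cart in front of the work surface, level with it; the furniture and walls round the work are solid. World frame = base frame: x ahead of the robot, y to its left, z up, the work surface at z = 0. Lengths are in m, angles in degrees, forces in N, time in s.
With the tool pointing down it reaches from about 0.35 to 0.875 m from the base axis. Payload 4.2 kg.
Tool frame: the origin (TCP) lies at the very end of the fingers, on their centre line; the grasp point (between the pads) lies 19 mm behind it; z points along the fingers, y is the line along which they close (so a half turn about z gives the same grasp; the last joint's range is limited). The gripper opens to 87 mm and grips with 3 to 60 N. Pads are 19 mm wide; open, the fingers measure 117 mm over their backs; the gripper's body (75 mm by 190 mm) begins 51 mm behind the grasp point.
Start: joints at [14.817, 22.042, 0.453, 0, -68.411, -14.817], TCP at [0.625, 0, 0.223] pointing down, gripper open.
Joint ranges: [-179.83, 179.83], [-69.29, 118.12], [-61.27, 80.66], [-181.25, 117.63], [-171.15, -9.14], [-177.46, 177.46]. Speed limits (degrees/s): [159.86, 159.86, 180, 180, 180, 180].

### API

Orientations are given as a 3x3 rotation matrix whose columns are the frame's x, y, z axes.
In Python, from station import * gives the robot as it stands.
- The arm moves only by the shell command python3 -m pendant 'ROWS'. ROWS is JSON, a list of rows, each an object of numbers: "x", "y", "z": the shift along the world's x, y, z normalised to -1 to 1, where 1 is 250 mm; "rx", "ry", "rz": the turn, a rotation vector about the world's x, y, z normalised to -1 to 1, where 1 is 180 degrees; "claw": the opening, from 0 (shut) to 1 (fully open). A call has exactly 8 rows; each row is the pose to reach, as a shift and turn from the pose commanded when the call began, turning the shorter way round; what a row does not reach only later rows make up. A row lasts 1/8 s, in which the tool goes at most 62.5 mm and 10.7 degrees, less where a joint would pass 70% of its speed; a pose out of reach is approached as far as the arm can. A call with a number of a shift or a turn outside -1 to 1 is refused whole. A call with a gripper value outside its range is refused whole. The fingers move at their own pace and stop on an object; the grip force is fixed at half the most. Time passes only in rows, so rows that repeat a pose let the fingers close, or fill a call up. It gives the time, the measured TCP pose, the force, the opening and the grip force at its end, in the units of the state.
- sense(): the state, without advancing time (a new reading comes with each control period).
- capture(name): name is "scene" or "side" or "wrist"; returns a dict with "color" (420x560x3 uint8, red, green, blue), "mtx" (3x3 intrinsics, pixels), "world_to_cam" (4x4, takes a point from world to camera coordinates). Camera axes: x right, y up, looking along -z (the intrinsics and any distortion apply to the point x, -y, -z); pixel columns grow to the right and rows downward; lengths in m; the calibration is good to about 2 mm. A picture is of the moment at which its call begins. There is no depth.
- finish_job(): hands the job in; it is judged then, once.
Trained networks look in a picture, given as the dict that the camera call returned (one of the last four; its "shot" number tells which), for a name from the list of things; names that differ only in an ending like _2 or _b are one class to them, and where a whole thing is asked for, a point or a joint stands for the part that bears it (a point fixed in the world has none). Each returns a list of dicts, best first, with "conf" (0 to 1); they miss things now and then, are a little off and sometimes report something else, mostly with a low value. They report only what shows in the picture. A call takes as long as a camera call. They do not tell look-alikes from the thing itself.
- search_frame(picture, label): "centre" ([column, row] in pixels, amid what is visible of it).
- regions_of(picture, label): "region" (420x560 bool, what is visible of it) and "centre" ([column, row] in pixels, amid what is visible of it).
The state is a dict: "time_s": time; "joints": joint angles; "joint_velocities": joint speeds; "effort": joint torques, N m; "tcp_pos": TCP position; "ee_rot": TCP orientation; "wrist_force": force on the tool from outside, world axes, zero at the start; "moment": the same for the moment, N m; "gripper_width": opening from 0.0 (shut) to 1.0 (fully open); "gripper_force": force on a finger pad.
Only numpy, scipy, OpenCV 4.12 (cv2) and the standard library are available. Lean on these libraries where they do the work, as an engineer would, in place of code of your own. Each camera call takes 0.05 s, during which the arm holds its last target. There are 200 camera calls.

### The job

Turn the two-section dish on its tipping stand so that the walnut half faces the steel tray, then push the stand's red-knobbed lever towards the tray, right over, and hold it firmly against its stop, but without forcing it, until all three walnuts have dropped into the tray. Then let the dish come back level. The eggs stay in the dish and the jar and shakers round the stand stay where they are.

Things in the scene. Friction and masses are not known exactly. Their poses are not given: they have to be found in the camera images.
- stand: Fixed metal tipping stand, foot 190 x 240 mm. Origin on the table under the dish's turning axis (dish level). Its x axis points level to the tray, its y axis lies along the tilt axle, z up. The axle lies 60 mm along +x and 85 mm up.
- tipper (a joint): Tilt of the carrier that bears the dish, rad: 0 level (rests there by its own weight), 0.95 at the hard stop, tipped towards the tray. Turned by pushing the red-knobbed lever towards stand +x (6 to 7 N at the knob to start it, with a short jolt of up to 14 N, falling to about 2 N near the stop, so anything above that presses on the stop); let go, it swings back to 0 by itself in a second or two, damped.
- lever_knob (a point): Centre of the red ball knob, 24 mm across, on a 10 mm round bar, 100 mm from the axle, 140 mm to stand -y of the dish axis. With the carrier level it stands about 176 mm above the table leaning 25 degrees back, away from the tray; at the stop it leans 29 degrees towards the tray, having travelled about 90 mm along stand +x at nearly constant height.
- tipper_top (a point): Point of the tilting carrier on the dish's turning axis, at the dish's underside; axes as the stand's when level (x to the tray), tilting with the carrier.
- dish: White round dish, 196 mm across, two halves, on an upright spindle (dark cap 33 mm across, top 9 mm above the divider); turns both ways without end, stays where left (about 1 to 2 N pushed at the divider's end), cannot lift off. Origin: on the axis at its underside, 105 mm above the table when level; x from divider to walnut half, z up. Walnuts face the tray when its x points as the stand's x.
- divider_mid (a point): Middle of the top edge of the dish's upright blue divider, on the turning axis, 153 mm above the table. Divider 6 mm thick, 184 mm long, with a 33 mm round boss in the middle, 43 mm above the dish floor, 24 mm above the rim, 14 mm above walnuts and eggs: push its ends sideways. Rim wall low, flared at 35 degrees. Axes as the dish.
- divider_left (a point): Top edge of the divider, 88 mm from the middle, at the end on the left as one looks from the middle to the walnut half.
- divider_right (a point): The same at the divider's other end.
- walnut_side (a point): Point of the dish's rim height, 100 mm from the turning axis, straight out over the middle of the walnut half.
- tray: Open steel tray, 220 (x) x 250 (y) x 55 mm high, wall 4 mm, loose on the table beside the stand under the dish's spilling edge. Origin at the centre of its underside.
- walnut_0: Brown wrinkled walnut, about 29 mm across, origin at its centre.
- egg_0: Cream-white small egg, 25 mm thick, 31 mm long, origin at its centre.
- walnut_1: Brown wrinkled walnut, about 29 mm across, origin at its centre.
- egg_1: Cream-white small egg, 25 mm thick, 31 mm long, origin at its centre.
- walnut_2: Brown wrinkled walnut, about 29 mm across, origin at its centre.
- egg_2: Cream-white small egg, 25 mm thick, 31 mm long, origin at its centre.
- salt_shaker: Bystander: clear shaker with a grey top, 44 mm across, 90 mm tall, origin under its centre.
- chilli_jar: Bystander: red jar with a grey lid, 70 mm across, 112 mm tall, origin under its centre.
- pepper: Bystander: white-topped square shaker, 47 mm across, 98 mm tall, origin under its centre.
There are look-alikes about, which are no part of the job. Leave any yellow look-alike of the dish alone.

How it is judged:
By the outcome, as a careful person would: the job done as asked, in the order asked, and still so for the second after the job is handed in, with the robot touching nothing.
It also fails if it takes over 58 s, if anything falls off the work surface, if the arm or the gripper's body presses on something with over 40 N, if the wrist force passes 120 N, or if a joint passes its speed limit or range.

## Working session

There is one attempt and no reset: what is moved stays moved. The work goes in short steps, Python scripts to look and compute and a shell command to move; the robot and the scene stay as the last step left them, time stands still between calls to the robot, and variables do not carry over. Pictures are saved under pics/ and viewed, at most 10 in all, crops included, and the job is handed in when it is done.

```bash
mkdir -p pics; ls; python3 - <<'E'
from station import *
import cv2,numpy as np
a=capture("scene");b=capture("side")
cv2.imwrite("pics/a.png",a["color"][:,:,::-1]);cv2.imwrite("pics/b.png",b["color"][:,:,::-1])
for n,p in(("scene",a),("side",b)):
  print(n,p["mtx"].tolist(),np.round(p["world_to_cam"],3).tolist(),p.keys())
  for l in["lever_knob","divider_mid","divider_left","divider_right","walnut_side","walnut_0","egg_0","tray","dish","salt_shaker","chilli_jar","pepper","stand"]:
    print(l,[(np.round(d["centre"]).tolist(),round(d["conf"],2)) for d in search_frame(p,l)])
E
```

```text
pics
scene [[508.1265746666326, 0.0, 287.8937025837321], [0.0, 508.1265746666326, 210.75979250019822], [0.0, 0.0, 1.0]] [[0.629, -0.777, 0.022, -0.341], [0.404, 0.35, 0.845, -0.343], [-0.665, -0.523, 0.534, -0.721], [0.0, 0.0, 0.0, 1.0]] dict_keys(['color', 'mtx', 'world_to_cam', 'shot'])
lever_knob [([351.0, 269.0], 0.94)]
divider_mid [([295.0, 246.0], 0.94), ([187.0, 215.0], 0.57), ([272.0, 247.0], 0.55)]
divider_left [([186.0, 213.0], 0.82), ([297.0, 251.0], 0.77)]
divider_right [([188.0, 212.0], 0.69), ([298.0, 246.0], 0.59)]
walnut_side [([187.0, 212.0], 0.7), ([293.0, 245.0], 0.55), ([224.0, 248.0], 0.26)]
walnut_0 [([278.0, 235.0], 0.67), ([272.0, 251.0], 0.63), ([282.0, 258.0], 0.53)]
egg_0 [([312.0, 257.0], 0.73)]
tray [([375.0, 245.0], 0.68)]
dish [([190.0, 216.0], 0.74), ([295.0, 245.0], 0.57), ([349.0, 269.0], 0.32)]
salt_shaker [([223.0, 248.0], 0.93)]
chilli_jar [([264.0, 203.0], 0.65), ([312.0, 255.0], 0.57)]
pepper [([437.0, 304.0], 0.94)]
stand [([295.0, 301.0], 0.86)]
side [[508.2947164370501, 0.0, 280.52544602302333], [0.0, 508.2947164370501, 204.16243636764654], [
[... 173 characters left out ...]
m', 'shot'])
lever_knob [([342.0, 216.0], 0.78)]
divider_mid [([326.0, 199.0], 0.87), ([226.0, 298.0], 0.84), ([236.0, 239.0], 0.59)]
divider_left [([324.0, 198.0], 0.77), ([228.0, 300.0], 0.62)]
divider_right [([329.0, 200.0], 0.69), ([225.0, 297.0], 0.69), ([336.0, 172.0], 0.39)]
walnut_side [([224.0, 298.0], 0.79), ([325.0, 198.0], 0.59)]
walnut_0 [([332.0, 204.0], 0.61), ([338.0, 174.0], 0.53), ([316.0, 205.0], 0.52), ([337.0, 199.0], 0.42)]
egg_0 []
tray [([264.0, 207.0], 0.65)]
dish [([225.0, 296.0], 0.9), ([327.0, 197.0], 0.62)]
salt_shaker [([290.0, 258.0], 0.94)]
chilli_jar [([327.0, 198.0], 0.7), ([342.0, 218.0], 0.66)]
pepper [([336.0, 175.0], 0.49)]
stand [([332.0, 240.0], 0.92)]
```

```bash
python3 - <<'E'
import cv2
a=cv2.imread("pics/a.png");b=cv2.imread("pics/b.png")
cv2.imwrite("pics/a2.png",cv2.resize(a[140:365,150:450],(800,600),interpolation=3))
cv2.imwrite("pics/b2.png",cv2.resize(b[130:310,180:420],(800,600),interpolation=3))
E
```

```text
(no output)
```

View pics/a2.png

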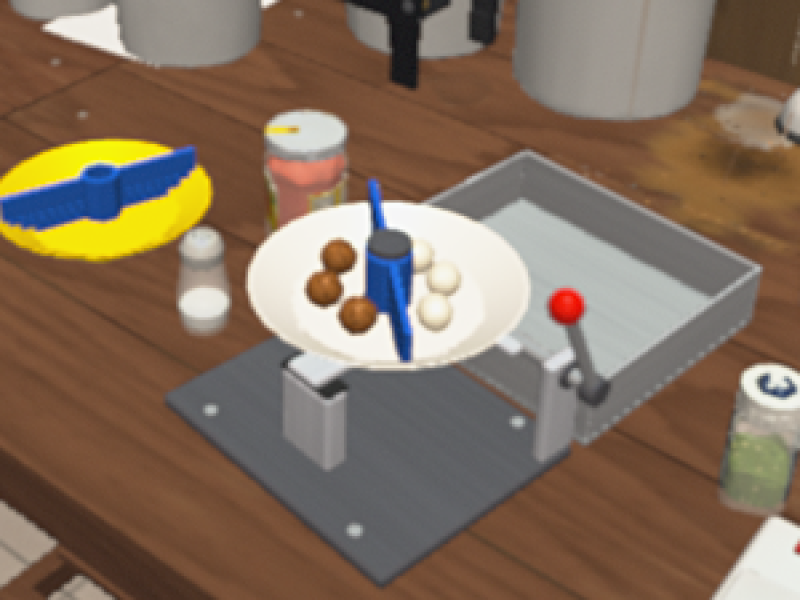

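View pics/b2.png

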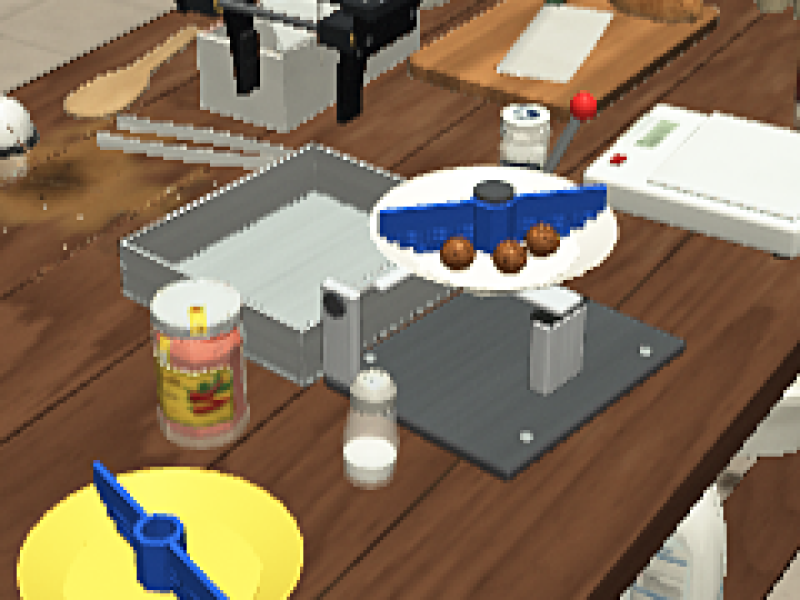

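View pics/a.png

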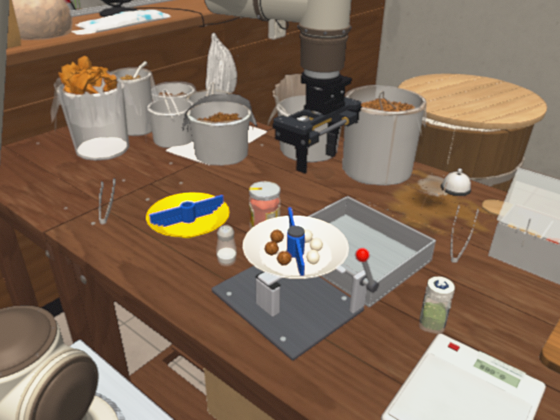

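Two candidates for the dish: the white one at scene (295,247) / side (327,198), on the stand with walnuts and eggs, which is the dish meant; and the yellow look-alike at scene (187,214) / side (226,298), which I leave alone. The enlarged crops confirm this. The knob is at scene (362,255) / side (355,162), and the tray lies beyond the stand.

```bash
cat > h.py <<'E'
import numpy as np
def ray(p,px):
    T=p["world_to_cam"];R=T[:3,:3];K=p["mtx"]
    d=R.T@np.array([(px[0]-K[0,2])/K[0,0],-(px[1]-K[1,2])/K[1,1],-1]);return -R.T@T[:3,3],d
def atz(p,px,z):
    c,d=ray(p,px);return c+d*(z-c[2])/d[2]
def tri(a,pa,b,pb):
    c,d=ray(a,pa);e,f=ray(b,pb);s=np.linalg.lstsq(np.c_[d,-f],e-c,rcond=None)[0]
    u,v=c+s[0]*d,e+s[1]*f;return (u+v)/2,np.linalg.norm(u-v)
def pix(p,X):
    T=p["world_to_cam"];q=T[:3,:3]@X+T[:3,3];K=p["mtx"]
    return np.array([K[0,0]*q[0]/-q[2]+K[0,2],K[1,1]*-q[1]/-q[2]+K[1,2]])
E
python3 - <<'E'
from station import *
from h import *
np.set_printoptions(precision=3,suppress=True)
a=capture("scene");b=capture("side")
A=lambda x,y:(x/2.6667+150,y/2.6667+140)
B=lambda x,y:(x/3.3333+180,y/3.3333+130)
print("knob",tri(a,A(566,306),b,B(584,106)))
print("cap",tri(a,A(390,242),b,B(494,190)),atz(a,A(390,242),.162),atz(b,B(494,190),.162))
print("far end",tri(a,A(374,181),b,B(381,213)),atz(a,A(374,181),.153),atz(b,B(381,213),.153))
print("near end side",atz(b,B(606,187),.153))
for n,p,q in(("corner1",A(167,399),B(508,476)),("corner2",A(381,584),B(685,344))):print(n,atz(a,p,.008),atz(b,q,.008),tri(a,p,b,q))
print("c3 scene right",atz(a,A(570,452),.008),"c4 side left",atz(b,B(325,378),.008))
for i,(x,y) in enumerate([(338,256),(324,288),(357,314)]):print("w",atz(a,A(x,y),.124))
for i,(x,y) in enumerate([(420,256),(444,278),(435,311)]):print("e",atz(a,A(x,y),.122))
print("jar",tri(a,A(306,132),b,B(199,303)),"salt",tri(a,A(202,238),b,B(374,382)),"pepper",tri(a,A(777,384),b,B(525,116)))
for x,y in[(527,152),(760,270),(590,440)]:print("tray rim",atz(a,A(x,y),.055))
s=sense();print(s["tcp_pos"],s["ee_rot"],s["wrist_force"],s["gripper_width"],s["time_s"])
for p in(a,b): print("cam",-p["world_to_cam"][:3,:3].T@p["world_to_cam"][:3,3])
E
```

```text
knob (array([ 0.48 , -0.203,  0.174]), np.float64(0.0018106403622910382))
cap (array([ 0.483, -0.062,  0.157]), np.float64(0.0016237434250229296)) [ 0.479 -0.066  0.162] [ 0.478 -0.054  0.162]
far end (array([0.546, 0.003, 0.149]), np.float64(0.0037338459103826317)) [0.544 0.    0.153] [0.54  0.011 0.153]
near end side [ 0.415 -0.121  0.153]
corner1 [0.387 0.067 0.008] [0.385 0.075 0.008] (array([0.389, 0.07 , 0.004]), np.float64(0.0023505227444792663))
corner2 [ 0.352 -0.165  0.008] [ 0.351 -0.158  0.008] (array([ 0.354, -0.163,  0.005]), np.float64(0.0006576308892344131))
c3 scene right [ 0.534 -0.193  0.008] c4 side left [0.571 0.046 0.008]
w [ 0.485 -0.015  0.124]
w [ 0.449 -0.033  0.124]
w [ 0.441 -0.069  0.124]
e [ 0.526 -0.058  0.122]
e [ 0.515 -0.087  0.122]
e [ 0.481 -0.105  0.122]
jar (array([0.622, 0.135, 0.109]), np.float64(0.0014471641530925134)) salt (array([0.477, 0.117, 0.083]), np.float64(0.0036144587246231086)) pepper (array([ 0.591, -0.307,  0.095]), np.float64(0.004324394410191923))
tray rim [0.799 0.023 0.055]
tray rim [ 0.766 -0.221  0.055]
tray rim [ 0.506 -0.22   0.055]
[0.625 0.    0.223] [[-0. -1. -0.]
 [-1.  0. -0.]
 [ 0.  0. -1.]] [ 0.068 -0.933 -0.707] 1.000971615934813 1.5
cam [-0.127 -0.522  0.682]
cam [-0.091  0.957  0.786]
```

```bash
python3 -m pendant '[{"x":-0.1,"y":-0.04,"z":0.02,"rz":0.05,"claw":1},{"x":-0.2,"y":-0.08,"z":0.02,"rz":0.1,"claw":1},{"x":-0.35,"y":-0.15,"z":0.02,"rz":0.16,"claw":1},{"x":-0.5,"y":-0.22,"z":0.02,"rz":0.22,"claw":1},{"x":-0.576,"y":-0.244,"z":0.0,"rz":0.28,"claw":1},{"x":-0.576,"y":-0.244,"z":0,"rz":0.34,"claw":1},{"x":-0.576,"y":-0.244,"z":0,"rz":0.4,"claw":1},{"x":-0.576,"y":-0.244,"z":0,"rz":0.4,"claw":1}]'
python3 - <<'E'
from station import *
import cv2
a=capture("wrist");cv2.imwrite("pics/w1.png",a["color"][:,:,::-1])
E
```

```text
$[0]: bad value
```

View pics/w1.png

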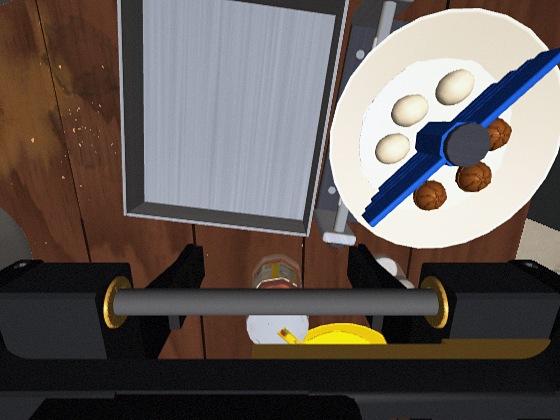

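The move was refused, apparently because every key must be present. The wrist view, taken from the start pose, shows the dish with its cap at (465,143), the walnuts on the robot side at about (470,175), and the tray on the left.

```bash
python3 -m pendant '[{"x":-0.1,"y":-0.04,"z":0.02,"rx":0,"ry":0,"rz":0.05,"claw":1},{"x":-0.2,"y":-0.08,"z":0.02,"rx":0,"ry":0,"rz":0.1,"claw":1},{"x":-0.35,"y":-0.15,"z":0.02,"rx":0,"ry":0,"rz":0.16,"claw":1},{"x":-0.5,"y":-0.22,"z":0.02,"rx":0,"ry":0,"rz":0.22,"claw":1},{"x":-0.576,"y":-0.244,"z":0,"rx":0,"ry":0,"rz":0.28,"claw":1},{"x":-0.576,"y":-0.244,"z":0,"rx":0,"ry":0,"rz":0.34,"claw":1},{"x":-0.576,"y":-0.244,"z":0,"rx":0,"ry":0,"rz":0.4,"claw":1},{"x":-0.576,"y":-0.244,"z":0,"rx":0,"ry":0,"rz":0.4,"claw":1}]'
python3 - <<'E'
from station import *
import cv2
s=sense();print(s["joints"],s["ee_rot"])
a=capture("wrist");cv2.imwrite("pics/w2.png",a["color"][:,:,::-1])
E
```

```text
time_s: 2.55
tcp_pos: [0.481, -0.061, 0.2227]
ee_rot: [[0.95, -0.311, 0.0], [-0.311, -0.95, 0.0], [0.0, -0.0, -1.0]]
wrist_force: [-1.0, 0.6, 0.4]
gripper_width: 1.001
gripper_force: 0.0
[ 1.20181138e+01  8.26631275e+00 -1.85705400e+01  1.30898073e-03
 -6.31382721e+01  5.98692872e+01] [[ 9.50450518e-01 -3.10875584e-01  4.28881737e-04]
 [-3.10875640e-01 -9.50450594e-01  7.04657015e-05]
 [ 3.85724836e-04 -2.00303047e-04 -9.99999906e-01]]
```

View pics/w2.png

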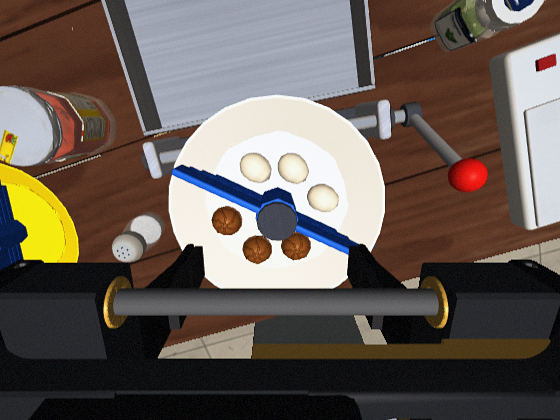

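The fingers stand clear on both sides of the divider, about 28° off it. Next I descend and sweep clockwise.

```bash
python3 -m pendant '[{"x":0,"y":0,"z":-0.12,"rx":0,"ry":0,"rz":0,"claw":1},{"x":0,"y":0,"z":-0.24,"rx":0,"ry":0,"rz":0,"claw":1},{"x":0,"y":0,"z":-0.322,"rx":0,"ry":0,"rz":0,"claw":1},{"x":0,"y":0,"z":-0.322,"rx":0,"ry":0,"rz":0,"claw":1},{"x":0,"y":0,"z":-0.322,"rx":0,"ry":0,"rz":-0.03,"claw":1},{"x":0,"y":0,"z":-0.322,"rx":0,"ry":0,"rz":-0.06,"claw":1},{"x":0,"y":0,"z":-0.322,"rx":0,"ry":0,"rz":-0.09,"claw":1},{"x":0,"y":0,"z":-0.322,"rx":0,"ry":0,"rz":-0.12,"claw":1}]'
```

```text
time_s: 3.6
tcp_pos: [0.4823, -0.0609, 0.1435]
ee_rot: [[0.768, -0.641, 0.003], [-0.641, -0.768, 0.0], [0.003, -0.002, -1.0]]
wrist_force: [0.6, -0.6, -1.0]
gripper_width: 1.0
gripper_force: 0.6
```

```bash
python3 -m pendant '[{"x":0,"y":0,"z":0,"rx":0,"ry":0,"rz":-0.03,"claw":1},{"x":0,"y":0,"z":0,"rx":0,"ry":0,"rz":-0.06,"claw":1},{"x":0,"y":0,"z":0,"rx":0,"ry":0,"rz":-0.09,"claw":1},{"x":0,"y":0,"z":0,"rx":0,"ry":0,"rz":-0.12,"claw":1},{"x":0,"y":0,"z":0,"rx":0,"ry":0,"rz":-0.15,"claw":1},{"x":0,"y":0,"z":0,"rx":0,"ry":0,"rz":-0.18,"claw":1},{"x":0,"y":0,"z":0,"rx":0,"ry":0,"rz":-0.21,"claw":1},{"x":0,"y":0,"z":0,"rx":0,"ry":0,"rz":-0.24,"claw":1}]'
python3 - <<'E'
from station import *
print(sense()["moment"])
import cv2
a=capture("wrist");cv2.imwrite("pics/w3.png",a["color"][:,:,::-1])
E
```

```text
time_s: 4.6
tcp_pos: [0.4826, -0.0609, 0.1437]
ee_rot: [[0.121, -0.993, 0.004], [-0.993, -0.121, 0.0], [0.0, -0.004, -1.0]]
wrist_force: [0.1, -0.6, -0.0]
gripper_width: 1.003
gripper_force: 0.7
[-0.10015431 -0.27624552  0.10011211]
```

View pics/w3.png

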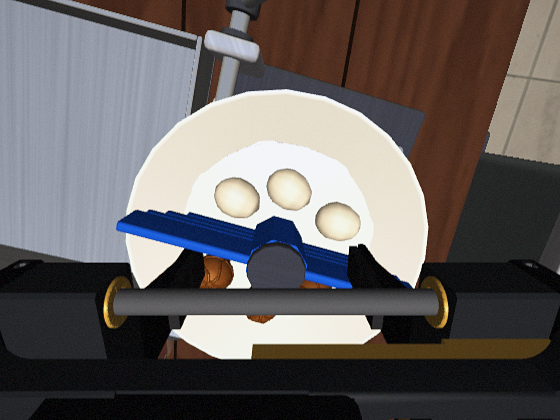

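The divider follows the fingers (dish end at (120,222)), trailing them by about 13°. I keep turning; about 90° remain.

```bash
python3 -m pendant '[{"x":0,"y":0,"z":0,"rx":0,"ry":0,"rz":-0.03,"claw":1},{"x":0,"y":0,"z":0,"rx":0,"ry":0,"rz":-0.06,"claw":1},{"x":0,"y":0,"z":0,"rx":0,"ry":0,"rz":-0.09,"claw":1},{"x":0,"y":0,"z":0,"rx":0,"ry":0,"rz":-0.12,"claw":1},{"x":0,"y":0,"z":0,"rx":0,"ry":0,"rz":-0.15,"claw":1},{"x":0,"y":0,"z":0,"rx":0,"ry":0,"rz":-0.18,"claw":1},{"x":0,"y":0,"z":0,"rx":0,"ry":0,"rz":-0.21,"claw":1},{"x":0,"y":0,"z":0,"rx":0,"ry":0,"rz":-0.24,"claw":1}]'
```

```text
time_s: 5.65
tcp_pos: [0.4821, -0.0609, 0.1435]
ee_rot: [[-0.59, -0.808, 0.003], [-0.808, 0.59, 0.0], [-0.002, -0.002, -1.0]]
wrist_force: [-0.6, -0.3, 1.0]
gripper_width: 0.999
gripper_force: 0.8
```

```bash
python3 -m pendant '[{"x":0,"y":0,"z":0,"rx":0,"ry":0,"rz":-0.03,"claw":1},{"x":0,"y":0,"z":0,"rx":0,"ry":0,"rz":-0.06,"claw":1},{"x":0,"y":0,"z":0,"rx":0,"ry":0,"rz":-0.09,"claw":1},{"x":0,"y":0,"z":0,"rx":0,"ry":0,"rz":-0.12,"claw":1},{"x":0,"y":0,"z":0,"rx":0,"ry":0,"rz":-0.15,"claw":1},{"x":0,"y":0,"z":0,"rx":0,"ry":0,"rz":-0.18,"claw":1},{"x":0,"y":0,"z":0,"rx":0,"ry":0,"rz":-0.21,"claw":1},{"x":0,"y":0,"z":0,"rx":0,"ry":0,"rz":-0.24,"claw":1}]'
python3 - <<'E'
from station import *
from h import *
import cv2
a=capture("wrist");cv2.imwrite("pics/w4.png",a["color"][:,:,::-1])
hsv=cv2.cvtColor(a["color"],cv2.COLOR_RGB2HSV);m=cv2.inRange(hsv,(105,150,60),(125,255,255))
# top-edge line: predicted divider end pixels for several divider angles
ax=np.array([.481,-.061])
for t in(-102,-98.7,-95,-90,-85):
  u=np.array([np.cos(np.radians(t)),np.sin(np.radians(t))])
  print(t,[np.round(pix(a,np.r_[ax+s*.088*u,.153])).tolist() for s in(1,-1)])
ys,xs=np.where(m);i=xs.argmin();j=xs.argmax();print((xs[i],ys[i]),(xs[j],ys[j]))
E
```

```text
time_s: 6.65
tcp_pos: [0.4821, -0.0609, 0.1434]
ee_rot: [[-0.983, -0.185, 0.003], [-0.185, 0.983, -0.0], [-0.003, -0.001, -1.0]]
wrist_force: [-0.8, 0.0, -1.0]
gripper_width: 1.001
gripper_force: 0.7
-102 [[127.0, 210.0], [408.0, 316.0]]
-98.7 [[125.0, 218.0], [412.0, 309.0]]
-95 [[123.0, 227.0], [417.0, 302.0]]
-90 [[122.0, 240.0], [421.0, 291.0]]
-85 [[122.0, 252.0], [425.0, 279.0]]
(np.int64(115), np.int64(224)) (np.int64(410), np.int64(286))
```

View pics/w4.png

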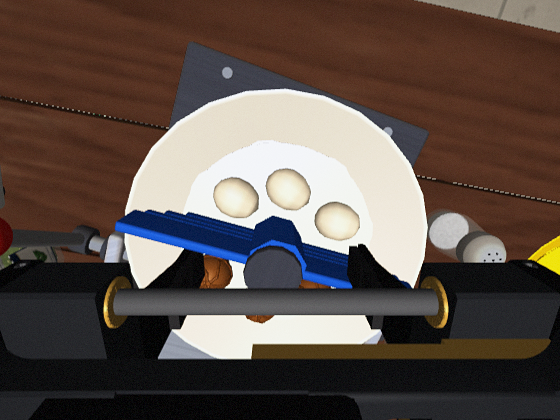

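```bash
python3 - <<'E'
from station import *
from h import *
a=capture("wrist")
f=lambda p,q,z:(lambda d:np.degrees(np.arctan2(d[1],d[0])))(atz(a,p,z)-atz(a,q,z))
print("foot",f((190,43),(427,130),.008),"screws",f((227,72),(389,132),.008))
print("divider",f((120,223),(410,285),.153), atz(a,(273,266),.162))
E
```

```text
foot -98.0515881908436 screws -98.4595570437624
divider -92.68668507477834 [ 0.47636273 -0.06342413  0.162     ]
```

```bash
python3 -m pendant '[{"x":0,"y":0,"z":0,"rx":0,"ry":0,"rz":-0.016,"claw":1},{"x":0,"y":0,"z":0,"rx":0,"ry":0,"rz":-0.032,"claw":1},{"x":0,"y":0,"z":0,"rx":0,"ry":0,"rz":-0.032,"claw":1},{"x":0,"y":0,"z":0,"rx":0,"ry":0,"rz":-0.01,"claw":1},{"x":0,"y":0,"z":0.05,"rx":0,"ry":0,"rz":-0.01,"claw":1},{"x":0,"y":0,"z":0.2,"rx":0,"ry":0,"rz":-0.01,"claw":1},{"x":0,"y":0,"z":0.4,"rx":0,"ry":0,"rz":-0.01,"claw":1},{"x":0,"y":0,"z":0.4,"rx":0,"ry":0,"rz":-0.01,"claw":1}]'
python3 - <<'E'
from station import *
from h import *
import cv2
np.set_printoptions(precision=4,suppress=True)
a=capture("wrist");cv2.imwrite("pics/w5.png",a["color"][:,:,::-1])
h=cv2.cvtColor(a["color"],cv2.COLOR_RGB2HSV)
m=cv2.inRange(h,(105,150,60),(125,255,255))
ys,xs=np.where(m);i=xs.argmin();j=xs.argmax();print((xs[i],ys[i]),(xs[j],ys[j]))
d=atz(a,(xs[i],ys[i]),.153)-atz(a,(xs[j],ys[j]),.153);print(d,np.degrees(np.arctan2(d[1],d[0])))
r=[]
for c in("scene","side"):
  p=capture(c);g=cv2.cvtColor(p["color"],cv2.COLOR_RGB2HSV)
  m=cv2.inRange(g,(0,200,120),(5,255,255));n,l,s,ce=cv2.connectedComponentsWithStats(m)
  e=np.array([.479,-.202,.176]);k=min(range(1,n),key=lambda k:np.hypot(*(ce[k]-pix(p,e))));print(c,ce[k],s[k,4],pix(p,e));r+=[p,ce[k]]
print("knob",tri(*r))
E
```

```text
time_s: 7.75
tcp_pos: [0.4836, -0.0609, 0.2474]
ee_rot: [[-0.988, -0.157, 0.011], [-0.157, 0.988, 0.001], [-0.011, -0.001, -1.0]]
wrist_force: [-1.3, 0.3, -0.3]
gripper_width: 0.993
gripper_force: 0.0
(np.int64(37), np.int64(250)) (np.int64(559), np.int64(201))
[ 0.1241 -0.4688  0.    ] -75.17156728389189
scene [361.9811 254.5755] 106 [361.2152 254.2647]
side [354.55  161.625] 40 [355.0291 161.1961]
knob (array([ 0.4808, -0.2024,  0.1743]), np.float64(0.0004985864779826236))
```

View pics/w5.png

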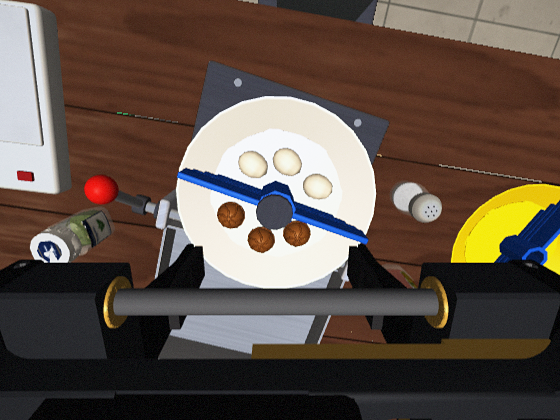

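The picture shows the divider, from (180,173) to (367,241), parallel to the stand foot's edge. The walnuts are on the tray side and the eggs on the other. The knob is at (0.480,-0.202,0.175) and the fingers go 50 mm behind it.

```bash
python3 -m pendant '[{"x":-0.06,"y":-0.16,"z":0,"rx":0,"ry":0,"rz":-0.03,"claw":0.16},{"x":-0.13,"y":-0.35,"z":0,"rx":0,"ry":0,"rz":-0.06,"claw":0.16},{"x":-0.2,"y":-0.536,"z":0,"rx":0,"ry":0,"rz":-0.096,"claw":0.16},{"x":-0.2,"y":-0.536,"z":0,"rx":0,"ry":0,"rz":-0.096,"claw":0.16},{"x":-0.2,"y":-0.536,"z":-0.12,"rx":0,"ry":0,"rz":-0.096,"claw":0.16},{"x":-0.2,"y":-0.536,"z":-0.24,"rx":0,"ry":0,"rz":-0.096,"claw":0.16},{"x":-0.2,"y":-0.536,"z":-0.33,"rx":0,"ry":0,"rz":-0.096,"claw":0.16},{"x":-0.2,"y":-0.536,"z":-0.33,"rx":0,"ry":0,"rz":-0.096,"claw":0.16}]'
```

```text
time_s: 8.9
tcp_pos: [0.4295, -0.1942, 0.1574]
ee_rot: [[-0.99, 0.143, -0.006], [0.143, 0.99, 0.001], [0.006, -0.0, -1.0]]
wrist_force: [0.3, -0.2, 0.2]
gripper_width: 0.203
gripper_force: 0.0
```

```bash
python3 -m pendant '[{"x":0.06,"y":-0.009,"z":0,"rx":0,"ry":0,"rz":0,"claw":0.16},{"x":0.1,"y":-0.015,"z":0,"rx":0,"ry":0,"rz":0,"claw":0.16},{"x":0.125,"y":-0.018,"z":0,"rx":0,"ry":0,"rz":0,"claw":0.16},{"x":0.15,"y":-0.022,"z":0,"rx":0,"ry":0,"rz":0,"claw":0.16},{"x":0.18,"y":-0.026,"z":0,"rx":0,"ry":0,"rz":0,"claw":0.16},{"x":0.21,"y":-0.031,"z":0,"rx":0,"ry":0,"rz":0,"claw":0.16},{"x":0.24,"y":-0.035,"z":0,"rx":0,"ry":0,"rz":0,"claw":0.16},{"x":0.27,"y":-0.04,"z":0,"rx":0,"ry":0,"rz":0,"claw":0.16}]'
```

```text
time_s: 9.9
tcp_pos: [0.4973, -0.2058, 0.1604]
ee_rot: [[-0.989, 0.145, -0.003], [0.145, 0.989, -0.001], [0.003, -0.001, -1.0]]
wrist_force: [-4.9, -1.7, 4.7]
gripper_width: 0.164
gripper_force: 2.7
```

```bash
python3 -m pendant '[{"x":0.025,"y":-0.004,"z":0,"rx":0,"ry":0,"rz":0,"claw":0.16},{"x":0.05,"y":-0.008,"z":0,"rx":0,"ry":0,"rz":0,"claw":0.16},{"x":0.075,"y":-0.011,"z":0,"rx":0,"ry":0,"rz":0,"claw":0.16},{"x":0.1,"y":-0.015,"z":0,"rx":0,"ry":0,"rz":0,"claw":0.16},{"x":0.12,"y":-0.018,"z":0,"rx":0,"ry":0,"rz":0,"claw":0.16},{"x":0.14,"y":-0.021,"z":0,"rx":0,"ry":0,"rz":0,"claw":0.16},{"x":0.16,"y":-0.024,"z":0,"rx":0,"ry":0,"rz":0,"claw":0.16},{"x":0.17,"y":-0.025,"z":0,"rx":0,"ry":0,"rz":0,"claw":0.16}]'
```

```text
time_s: 10.9
tcp_pos: [0.5406, -0.2109, 0.1583]
ee_rot: [[-0.99, 0.144, -0.002], [0.144, 0.99, 0.001], [0.002, 0.001, -1.0]]
wrist_force: [-2.7, -1.6, -2.7]
gripper_width: 0.161
gripper_force: 1.6
```

```bash
python3 -m pendant '[{"x":0.008,"y":-0.001,"z":0,"rx":0,"ry":0,"rz":0,"claw":0.16},{"x":0.016,"y":-0.002,"z":0,"rx":0,"ry":0,"rz":0,"claw":0.16},{"x":0.022,"y":-0.003,"z":0,"rx":0,"ry":0,"rz":0,"claw":0.16},{"x":0.026,"y":-0.004,"z":0,"rx":0,"ry":0,"rz":0,"claw":0.16},{"x":0.03,"y":-0.005,"z":0,"rx":0,"ry":0,"rz":0,"claw":0.16},{"x":0.034,"y":-0.005,"z":0,"rx":0,"ry":0,"rz":0,"claw":0.16},{"x":0.036,"y":-0.006,"z":0,"rx":0,"ry":0,"rz":0,"claw":0.16},{"x":0.036,"y":-0.006,"z":0,"rx":0,"ry":0,"rz":0,"claw":0.16}]'
```

```text
time_s: 11.9
tcp_pos: [0.5502, -0.2128, 0.1597]
ee_rot: [[-0.99, 0.144, 0.001], [0.144, 0.99, -0.0], [-0.001, -0.0, -1.0]]
wrist_force: [-0.4, 0.9, -0.9]
gripper_width: 0.161
gripper_force: 0.7
```

```bash
python3 -m pendant '[{"x":0.004,"y":-0.001,"z":0,"rx":0,"ry":0,"rz":0,"claw":0.16},{"x":0.008,"y":-0.001,"z":0,"rx":0,"ry":0,"rz":0,"claw":0.16},{"x":0.012,"y":-0.002,"z":0,"rx":0,"ry":0,"rz":0,"claw":0.16},{"x":0.012,"y":-0.002,"z":0,"rx":0,"ry":0,"rz":0,"claw":0.16},{"x":0.012,"y":-0.002,"z":0,"rx":0,"ry":0,"rz":0,"claw":0.16},{"x":0.012,"y":-0.002,"z":0,"rx":0,"ry":0,"rz":0,"claw":0.16},{"x":0.012,"y":-0.002,"z":0,"rx":0,"ry":0,"rz":0,"claw":0.16},{"x":0.012,"y":-0.002,"z":0,"rx":0,"ry":0,"rz":0,"claw":0.16}]'
python3 - <<'E'
from station import *
import cv2,numpy as np
print(sense()["wrist_force"])
a=capture("scene");b=capture("side")
o=np.hstack([cv2.resize(a["color"][170:350,200:440],(400,300),interpolation=3),cv2.resize(b["color"][130:280,210:410],(400,300),interpolation=3)])
cv2.imwrite("pics/t1.png",cv2.resize(o,(800,300))[:,:,::-1])
E
```

```text
time_s: 12.9
tcp_pos: [0.5518, -0.2131, 0.1593]
ee_rot: [[-0.99, 0.144, -0.003], [0.144, 0.99, 0.001], [0.003, 0.0, -1.0]]
wrist_force: [-3.8, 0.4, -0.7]
gripper_width: 0.157
gripper_force: 2.2
[-3.76845287  0.39982793 -0.73000677]
```

View pics/t1.png

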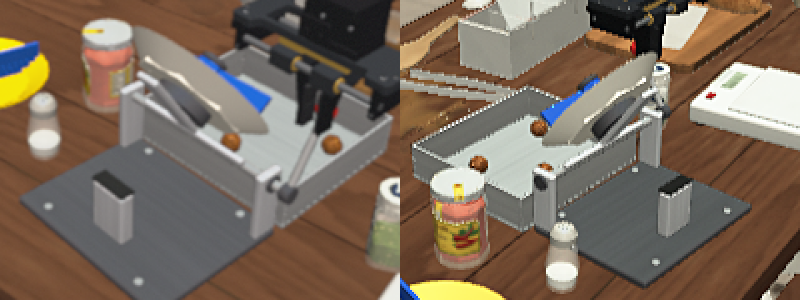

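The carrier is tipped, and three walnuts show beyond the dish in the side view at (478,163), (540,127) and (545,168). The force is only about 4 N, so I press a little more.

```bash
python3 -m pendant '[{"x":0.004,"y":-0.001,"z":0,"rx":0,"ry":0,"rz":0,"claw":0.16},{"x":0.008,"y":-0.001,"z":0,"rx":0,"ry":0,"rz":0,"claw":0.16},{"x":0.012,"y":-0.002,"z":0,"rx":0,"ry":0,"rz":0,"claw":0.16},{"x":0.012,"y":-0.002,"z":0,"rx":0,"ry":0,"rz":0,"claw":0.16},{"x":0.012,"y":-0.002,"z":0,"rx":0,"ry":0,"rz":0,"claw":0.16},{"x":0.012,"y":-0.002,"z":0,"rx":0,"ry":0,"rz":0,"claw":0.16},{"x":0.012,"y":-0.002,"z":0,"rx":0,"ry":0,"rz":0,"claw":0.16},{"x":0.012,"y":-0.002,"z":0,"rx":0,"ry":0,"rz":0,"claw":0.16}]'
```

```text
time_s: 14.0
tcp_pos: [0.5523, -0.2133, 0.159]
ee_rot: [[-0.989, 0.145, -0.008], [0.145, 0.989, 0.001], [0.009, 0.0, -1.0]]
wrist_force: [-9.9, 1.1, 2.3]
gripper_width: 0.16
gripper_force: 4.1
```

It is on the stop at about 10 N. I hold there and check the walnuts.

```bash
python3 -m pendant '[{"x":0,"y":0,"z":0,"rx":0,"ry":0,"rz":0,"claw":0.16},{"x":0,"y":0,"z":0,"rx":0,"ry":0,"rz":0,"claw":0.16},{"x":0,"y":0,"z":0,"rx":0,"ry":0,"rz":0,"claw":0.16},{"x":0,"y":0,"z":0,"rx":0,"ry":0,"rz":0,"claw":0.16},{"x":0,"y":0,"z":0,"rx":0,"ry":0,"rz":0,"claw":0.16},{"x":0,"y":0,"z":0,"rx":0,"ry":0,"rz":0,"claw":0.16},{"x":0,"y":0,"z":0,"rx":0,"ry":0,"rz":0,"claw":0.16},{"x":0,"y":0,"z":0,"rx":0,"ry":0,"rz":0,"claw":0.16}]'
python3 - <<'E'
from station import *
from h import *
import cv2
np.set_printoptions(precision=3,suppress=True)
print(sense()["wrist_force"])
a=capture("scene");b=capture("side")
for p in(a,b):
  for d in search_frame(p,"walnut_0"): print(np.round(d["centre"]),round(d["conf"],2),atz(p,d["centre"],.019))
c=lambda i,r,s:cv2.resize(i["color"][r[0]:r[1],r[2]:r[3]],(400,400),interpolation=3)
cv2.imwrite("pics/t2.png",np.hstack([c(a,(190,310,290,410),0),c(b,(150,250,220,320),0)])[:,:,::-1])
E
```

```text
time_s: 15.0
tcp_pos: [0.5523, -0.2133, 0.159]
ee_rot: [[-0.989, 0.145, -0.008], [0.145, 0.989, 0.001], [0.009, 0.0, -1.0]]
wrist_force: [-11.2, 2.3, 3.2]
gripper_width: 0.158
gripper_force: 4.1
[-11.189   2.346   3.243]
[338. 256.] 0.55 [ 0.629 -0.068  0.019]
[344. 176.] 0.55 [ 0.602 -0.38   0.019]
[266. 210.] 0.48 [ 0.69  -0.066  0.019]
[280. 193.] 0.38 [ 0.712 -0.171  0.019]
```

View pics/t2.png

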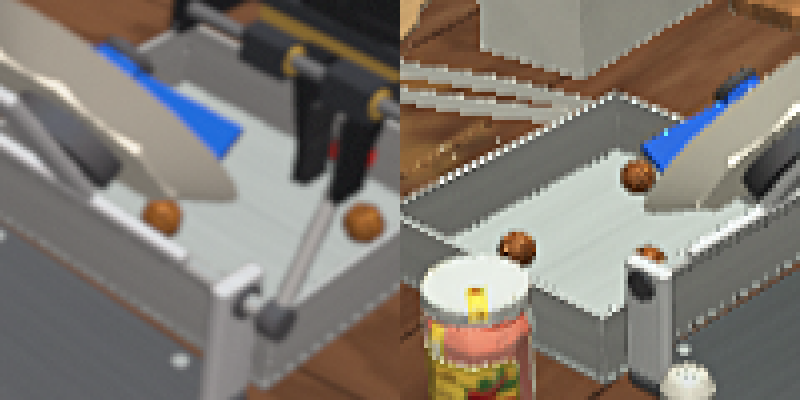

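In the side crop three walnuts show at pixels (249,212), (279,194) and (282,214), and in the scene crop two at (338,255) and (399,257). I check that they lie on the tray floor.

```bash
python3 - <<'E'
from station import *
from h import *
np.set_printoptions(precision=3,suppress=True)
a=capture("scene");b=capture("side")
for q in[(338,255),(399,256.6)]:print("scene",atz(a,q,.019))
for q in[(249.5,212),(279.5,194),(282.5,214)]:
  X=atz(b,q,.019);print("side",X,"->scene px",pix(a,X))
print(tri(a,(399,256.6),b,(279.5,194)),tri(a,(338,255),b,(282.5,214)))
E
```

```text
scene [ 0.632 -0.066  0.019]
scene [ 0.713 -0.17   0.019]
side [ 0.723 -0.027  0.019] ->scene px [346.263 230.254]
side [ 0.711 -0.164  0.019] ->scene px [396.311 255.908]
side [ 0.636 -0.071  0.019] ->scene px [340.955 255.08 ]
(array([ 0.715, -0.168,  0.016]), np.float64(0.0014197447469602997)) (array([ 0.632, -0.067,  0.021]), np.float64(0.00299724801182036))
```

All three are on the tray floor; two are confirmed by both cameras. I let the lever back slowly.

```bash
python3 -m pendant '[{"x":-0.02,"y":0.003,"z":0,"rx":0,"ry":0,"rz":0,"claw":0.16},{"x":-0.045,"y":0.007,"z":0,"rx":0,"ry":0,"rz":0,"claw":0.16},{"x":-0.07,"y":0.01,"z":0,"rx":0,"ry":0,"rz":0,"claw":0.16},{"x":-0.095,"y":0.014,"z":0,"rx":0,"ry":0,"rz":0,"claw":0.16},{"x":-0.12,"y":0.018,"z":0,"rx":0,"ry":0,"rz":0,"claw":0.16},{"x":-0.145,"y":0.021,"z":0,"rx":0,"ry":0,"rz":0,"claw":0.16},{"x":-0.17,"y":0.025,"z":0,"rx":0,"ry":0,"rz":0,"claw":0.16},{"x":-0.195,"y":0.029,"z":0,"rx":0,"ry":0,"rz":0,"claw":0.16}]'
python3 -m pendant '[{"x":-0.025,"y":0.004,"z":0,"rx":0,"ry":0,"rz":0,"claw":0.16},{"x":-0.05,"y":0.007,"z":0,"rx":0,"ry":0,"rz":0,"claw":0.16},{"x":-0.075,"y":0.011,"z":0,"rx":0,"ry":0,"rz":0,"claw":0.16},{"x":-0.1,"y":0.015,"z":0,"rx":0,"ry":0,"rz":0,"claw":0.16},{"x":-0.125,"y":0.018,"z":0,"rx":0,"ry":0,"rz":0,"claw":0.16},{"x":-0.15,"y":0.022,"z":0,"rx":0,"ry":0,"rz":0,"claw":0.16},{"x":-0.175,"y":0.026,"z":0,"rx":0,"ry":0,"rz":0,"claw":0.16},{"x":-0.2,"y":0.029,"z":0,"rx":0,"ry":0,"rz":0,"claw":0.16}]'
```

```text
time_s: 16.3
tcp_pos: [0.5065, -0.2065, 0.1595]
ee_rot: [[-0.99, 0.144, -0.001], [0.144, 0.99, -0.0], [0.001, -0.0, -1.0]]
wrist_force: [-1.8, -1.3, 0.7]
gripper_width: 0.16
gripper_force: 0.9
time_s: 17.3
tcp_pos: [0.4579, -0.1992, 0.1601]
ee_rot: [[-0.99, 0.144, 0.003], [0.144, 0.99, -0.0], [-0.003, -0.0, -1.0]]
wrist_force: [0.8, 0.4, -0.6]
gripper_width: 0.162
gripper_force: 0.0
```

```bash
python3 -m pendant '[{"x":-0.04,"y":0.006,"z":0,"rx":0,"ry":0,"rz":0,"claw":0.16},{"x":-0.08,"y":0.012,"z":0,"rx":0,"ry":0,"rz":0,"claw":0.16},{"x":-0.12,"y":0.018,"z":0,"rx":0,"ry":0,"rz":0,"claw":0.16},{"x":-0.12,"y":0.018,"z":0.1,"rx":0,"ry":0,"rz":0,"claw":0.16},{"x":-0.12,"y":0.018,"z":0.25,"rx":0,"ry":0,"rz":0,"claw":0.16},{"x":-0.12,"y":0.018,"z":0.4,"rx":0,"ry":0,"rz":0,"claw":0.16},{"x":-0.12,"y":0.018,"z":0.5,"rx":0,"ry":0,"rz":0,"claw":0.16},{"x":-0.12,"y":0.018,"z":0.5,"rx":0,"ry":0,"rz":0,"claw":0.16}]'
python3 -m pendant '[{"x":0,"y":0,"z":0,"rx":0,"ry":0,"rz":0,"claw":0.16},{"x":0,"y":0,"z":0,"rx":0,"ry":0,"rz":0,"claw":0.16},{"x":0,"y":0,"z":0,"rx":0,"ry":0,"rz":0,"claw":0.16},{"x":0,"y":0,"z":0,"rx":0,"ry":0,"rz":0,"claw":0.16},{"x":0,"y":0,"z":0,"rx":0,"ry":0,"rz":0,"claw":0.16},{"x":0,"y":0,"z":0,"rx":0,"ry":0,"rz":0,"claw":0.16},{"x":0,"y":0,"z":0,"rx":0,"ry":0,"rz":0,"claw":0.16},{"x":0,"y":0,"z":0,"rx":0,"ry":0,"rz":0,"claw":0.16}]'
python3 - <<'E'
from station import *
from h import *
import cv2
np.set_printoptions(precision=3,suppress=True)
a=capture("scene");b=capture("side");k=[]
for p in(a,b):
  for l,z in(("walnut_0",.019),("egg_0",.122),("salt_shaker",.045),("chilli_jar",.056),("pepper",.05),("lever_knob",.176)):
    for d in search_frame(p,l): print(l,np.round(d["centre"]),round(d["conf"],2),atz(p,d["centre"],z))
  g=cv2.cvtColor(p["color"],cv2.COLOR_RGB2HSV);m=cv2.inRange(g,(0,200,120),(5,255,255));n,_,s,ce=cv2.connectedComponentsWithStats(m)
  e=pix(p,np.array([.48,-.202,.175]));i=min(range(1,n),key=lambda i:np.hypot(*(ce[i]-e)));print("red",ce[i],s[i,4]);k+=[p,ce[i]]
print("knob",tri(*k))
E
```

```text
time_s: 18.3
tcp_pos: [0.428, -0.1948, 0.2866]
ee_rot: [[-0.99, 0.144, 0.005], [0.144, 0.99, -0.001], [-0.005, 0.0, -1.0]]
wrist_force: [0.3, 0.6, 0.0]
gripper_width: 0.16
gripper_force: 0.0
time_s: 19.3
tcp_pos: [0.4272, -0.1947, 0.2846]
ee_rot: [[-0.99, 0.144, 0.0], [0.144, 0.99, -0.0], [-0.0, -0.0, -1.0]]
wrist_force: [0.2, -0.4, -0.1]
gripper_width: 0.16
gripper_force: 0.0
egg_0 [299. 260.] 0.73 [ 0.456 -0.092  0.122]
egg_0 [275. 240.] 0.73 [ 0.474 -0.021  0.122]
egg_0 [283. 255.] 0.55 [ 0.449 -0.06   0.122]
salt_shaker [223. 248.] 0.57 [0.465 0.113 0.045]
salt_shaker [349. 270.] 0.15 [ 0.575 -0.128  0.045]
chilli_jar [399. 256.] 0.73 [ 0.668 -0.189  0.056]
chilli_jar [262. 204.] 0.71 [0.637 0.156 0.056]
pepper [434. 305.] 0.86 [ 0.585 -0.305  0.05 ]
pepper [295. 245.] 0.33 [0.566 0.002 0.05 ]
lever_knob [350. 269.] 0.61 [ 0.436 -0.209  0.176]
red [361.981 254.551] 107
walnut_0 [248. 208.] 0.63 [ 0.739 -0.041  0.019]
walnut_0 [281. 192.] 0.48 [ 0.714 -0.176  0.019]
egg_0 [338. 193.] 0.53 [ 0.476 -0.105  0.122]
egg_0 [342. 198.] 0.44 [ 0.453 -0.084  0.122]
salt_shaker [290. 259.] 0.89 [0.475 0.127 0.045]
chilli_jar [237. 240.] 0.73 [0.624 0.149 0.056]
chilli_jar [345. 216.] 0.39 [ 0.453 -0.107  0.056]
chilli_jar [267. 207.] 0.17 [ 0.657 -0.027  0.056]
pepper [267. 206.] 0.38 [ 0.668 -0.039  0.05 ]
pepper [239. 239.] 0.24 [0.629 0.135 0.05 ]
lever_knob [345. 216.] 0.85 [0.364 0.067 0.176]
red [354.641 161.641] 39
knob (array([ 0.481, -0.202,  0.174]), np.float64(0.0007018650020168279))
```

The carrier is level again (the knob is back at its starting place), the three eggs are in the dish and the bystanders haven't moved. One numeric check for the third walnut.

```bash
python3 - <<'E'
from station import *
from h import *
import cv2
np.set_printoptions(precision=3,suppress=True)
a=capture("scene");b=capture("side")
for p,o in((a,"a"),(b,"b")):
  h=cv2.cvtColor(p["color"],cv2.COLOR_RGB2HSV)
  if o=="a":
    h0=cv2.cvtColor(cv2.imread("pics/a.png"),cv2.COLOR_BGR2HSV)
    print([h0[236,276].tolist(),h0[248,271].tolist()])
  m=cv2.inRange(h,(5,130,40),(16,255,190));box=np.zeros_like(m)
  # polygons: tray floor and dish interior
  for nm,c,r,z in(("dish",(.481,-.061),.08,.13),("tray",(.675,-.09),.12,.019)):
    t=np.linspace(0,6.28,40);P=np.array([pix(p,np.array([c[0]+r*np.cos(k),c[1]+r*np.sin(k),z])) for k in t]).astype(np.int32)
    box[:]=0;cv2.fillPoly(box,[P],255)
    n,_,s,ce=cv2.connectedComponentsWithStats(m&box)
    print(o,nm,[(ce[i].round().tolist(),int(s[i,4]),atz(p,ce[i],.019).round(3).tolist()) for i in range(1,n) if s[i,4]>8])
E
```

```text
[[14, 178, 165], [13, 178, 156]]
a dish []
a tray [([348.0, 230.0], 70, [0.725, -0.03, 0.019]), ([399.0, 256.0], 89, [0.713, -0.169, 0.019])]
b dish []
b tray [([279.0, 194.0], 49, [0.713, -0.165, 0.019]), ([249.0, 211.0], 48, [0.726, -0.029, 0.019]), ([282.0, 213.0], 13, [0.64, -0.076, 0.019])]
```

All three walnuts are in the tray and no brown shows in the dish.

```bash
python3 -c "
from station import *
print(finish_job())"
```

```text
the job is handed in; nothing more can be done
None
```

The job is handed in at about 20 s of the 58 s allowed: all three walnuts are in the tray, the eggs are still in the dish, the dish is back level, and the jar and shakers are where they were.

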